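# Turn the square tile glaze-down at the turning fence

### The job

The square tile needs adhesive on its back, so turn it over. Push it across the bench up onto the sloping face of the wooden fence until it stands there leaning against the slope with its lower edge at the foot, then reach behind its upper edge and tip it up and back over towards the robot so that it comes to lie flat on the bench in front of the fence, glazed face down. Leave the hexagonal tile and the jar alone.

Things in the scene. Friction and masses are not known exactly. Their poses are not given: they have to be found in the camera images.
- tile: square ceramic tile, 95 x 95 mm, 9 mm thick, 150 g, blue glaze on one face, bare terracotta on the other, loose, flat on the bench glaze up in front of one half of the fence (left or right), an edge within 10 degrees of parallel to it. Origin at its centre, half-way through the thickness; z out of the glazed face (up at the start); x, y along its edges, x roughly towards the fence
- fence: fixed light-wood batten, 340 mm long, 40 mm tall, 50 mm deep; its face towards the robot slopes up at 48 degrees from the foot line to the lip 36 mm behind it; top flat, back upright. Origin at the middle of the foot line; x away from the robot, y along the fence. A tile leaning with its lower edge at the foot stays by itself, 41 mm over the lip, upper edge 64 mm behind the foot line, 70 mm high
- hex_tile: hexagonal ceramic tile of the same glaze, 80 mm across flats, 9 mm thick, lying flat glaze up in front of the other half of the fence. Origin at its centre. To be left alone
- jar: jar with a white cap, 68 mm across and 85 mm tall, standing on the bench off to the left of the fence (+y side). Origin at the centre of its underside. To be left alone
Not all that is in view belongs to the job. Leave any green or purple look-alike of the tile alone.

How it is judged:
On the way:
1. the square tile leans on the slope of the fence, glaze side still outwards, tilted more than 34 degrees (angle between tile's own z axis and vertical between 0.6 and 1.4 rad and x of tile in the frame of fence above 0 m and contact force between tile and fence above 0.05 N), for 0.2 s.
At the end, for the whole second after the job is handed in: The square tile lies still and flat on the bench (within 10 degrees, centre below 15 mm), glazed face down, its centre in front of the fence's foot line, at most 200 mm from it and within 200 mm of its middle along the fence; hexagonal tile and jar within 20 mm of where they were (angle between tile's own z axis and vertical above 2.96 rad and height (world z) of tile below 0.015 m and x of tile in the frame of fence between -0.2 and 0 m and y of tile in the frame of fence between -0.2 and 0.2 m and linear speed of tile below 0.02 m/s and distance of each of hex_tile, jar from where it was at the start of the episode below 0.02 m); the robot touches nothing.
It fails at once if the hexagonal tile is moved more than 20 mm (distance of hex_tile from where it was at the start of the episode above 0.02 m).
It fails at once if the jar is moved more than 20 mm (distance of jar from where it was at the start of the episode above 0.02 m).
It also fails if it takes over 48 s, if anything falls off the work surface, if the arm or the gripper's body presses on something with over 40 N, if the wrist force passes 120 N, or if a joint passes its speed limit or range.

### The arm

A 7-joint arm with a two-finger parallel gripper is mounted at the origin on the work surface. World frame = base frame: x ahead of the robot, y to its left, z up, the work surface at z = 0. Lengths are in m, angles in rad, forces in N, time in s.
With the tool pointing down it reaches from about 0.425 to 0.875 m from the base axis. Payload 4.7 kg.
Tool frame: the origin (TCP) lies midway between the tips of the shut fingers; the grasp point (between the pads) lies 19 mm behind it (r.pinch_z is the distance from the TCP to the grasp point, in m); z points along the fingers, y is the line along which they close (so a half turn about z gives the same grasp; the last joint's range is limited). The gripper opens to 85 mm and grips with 20 to 120 N. Pads are 22 mm wide; open, the fingers measure 114 mm over their backs; the gripper's body (76 mm by 85 mm) begins 54 mm behind the grasp point. The pads swing forward as they close: fully open they stand 13 mm farther back than shut.
Start: joints at [1.192, 0.321, -0.07, 1.45, 0.023, 1.371, -0.057], TCP at [0.249, -0.601, 0.231] pointing down, gripper open.
Joint ranges: [-2.86, 2.86], [-0.3, 2.09], [-1.38, 1.24], [0.06, 2.45], [-1.56, 4.7], [0.09, 2.05], [-2.69, 2.69]. Speed limits (rad/s): [2.57, 2.57, 3.14, 3.14, 3.14, 3.14, 3.14].

### API

Orientations are given as a unit quaternion [w, x, y, z].
In Python, from rig import r, optics, workorder gives the robot as it stands.
- The arm moves only by the tool step_arm, never from a script. Its argument "motion" is a list of rows, each a list of 3 entries, a list of its own where there are three numbers: the shift along the tool's x, y, z in m, then the turn about the tool's z in rad, then the finger opening in m, from 0 to 0.0854. In form: [[[dx, dy, dz], roll, claw], ...]. A call has 1 to 10 rows; each row shifts and turns the commanded pose from where the row before left it, along the tool's axes as they then stand; what a row does not reach is not made up. A row lasts 1/8 s, in which the tool goes at most 62.5 mm and 10.7 degrees, less where a joint would pass 70% of its speed; a pose out of reach is approached as far as the arm can. A call with a gripper value outside its range is refused whole. The fingers move at their own pace and stop on an object; "newtons" is the grip in N (left out, the last holds). Time passes only in rows, so rows that do not move let the fingers close. It gives the time, the measured TCP pose, the force, the opening and the grip force at its end, in the units of the state.
- r.observe(): the state, without advancing time (a new reading comes with each control period).
- optics.capture(name): name is "scene" or "side" or "wrist"; returns (picture, depth): 384x512x3 uint8, red, green, blue; 384x512 float32, m along the optical axis (not along the pixel's ray), 0 where there is no reading.
- optics.camera_model(name): a dict with "fx", "fy", "cx", "cy" (pixels), "R" (3x3) and "t" (3): a world point X has camera coordinates R X + t. Camera axes: x right, y down, z forward; pixel columns grow to the right and rows downward; lengths in m; the calibration is good to about 2 mm. A picture is of the moment at which its call begins: read the wrist's pose just before it. camera_model takes no time and is no camera call; for the wrist camera it gives the pose at the moment of the call.
- workorder.sign_off(): hands the job in; it is judged then, once.
The state is a dict: "time": time; "joint_pos": joint angles; "dq": joint speeds; "joint_efforts": joint torques, N m; "tool_pos": TCP position; "tcp_rot": TCP orientation; "ft_force": force on the tool from outside, world axes, zero at the start; "moment": the same for the moment, N m; "finger_gap": finger opening in m; "finger_force": force on a finger pad.
Only numpy, scipy, OpenCV 4.12 (cv2) and the standard library are available. Lean on these libraries where they do the work, as an engineer would, in place of code of your own. Each camera call takes 0.05 s, during which the arm holds its last target. There are 200 camera calls.

## Working session

There is one attempt and no reset: what is moved stays moved. The work goes in short steps, Python scripts to look and compute and a tool call to move; the robot and the scene stay as the last step left them, time stands still between calls to the robot, and variables do not carry over. Pictures are saved under pics/ and viewed, at most 10 in all, crops included, and the job is handed in when it is done.

Besides the shell and the picture viewer there is one more tool, called as name(argument=value, ...) on one line, values as JSON. step_arm: Moves the arm, as the interface text tells. Its arguments: {"type":"object","properties":{"motion":{"type":"array","items":{"type":"array"}},"newtons":{"type":"number"}},"required":["motion"]}

```bash
mkdir -p pics
cat > h.py <<'E'
from rig import r, optics, workorder
import numpy as np, cv2
def cap(n,save=None):
    m=optics.camera_model(n); p,d=optics.capture(n)
    if save: cv2.imwrite(f'pics/{save}.png',cv2.cvtColor(p,cv2.COLOR_RGB2BGR))
    return p,d,m
def world(d,m):
    v,u=np.mgrid[:d.shape[0],:d.shape[1]]
    c=np.stack([(u-m['cx'])/m['fx']*d,(v-m['cy'])/m['fy']*d,d],-1)
    return (c-np.array(m['t']))@np.array(m['R'])
E
python3 - <<'E'
from h import *
a=cap('scene'); b=cap('side')
cv2.imwrite('pics/a.png',cv2.cvtColor(np.vstack([a[0],b[0]])[:, :],cv2.COLOR_RGB2BGR)[:,:])
im=np.hstack([a[0],b[0]]); cv2.imwrite('pics/scene.png',cv2.cvtColor(a[0],cv2.COLOR_RGB2BGR)); cv2.imwrite('pics/side.png',cv2.cvtColor(b[0],cv2.COLOR_RGB2BGR))
np.savez('first.npz',a=a[0],ad=a[1],b=b[0],bd=b[1])
for m in (a[2],b[2]): print({k:np.round(v,3).tolist() for k,v in m.items()})
print(r.observe())
E
```

```text
{'fx': 495.231, 'fy': 495.231, 'cx': 254.432, 'cy': 196.503, 'R': [[0.823, 0.568, 0.015], [0.442, -0.623, -0.645], [-0.357, 0.537, -0.764]], 't': [-0.501, -0.104, 1.344]}
{'fx': 384.672, 'fy': 384.672, 'cx': 253.719, 'cy': 188.996, 'R': [[-0.868, -0.497, -0.018], [-0.363, 0.658, -0.659], [0.339, -0.566, -0.752]], 't': [0.513, 0.108, 0.861]}
{'time': 0.1, 'joint_pos': array([ 1.19212386,  0.32176385, -0.07009768,  1.45156237,  0.02263735,
        1.37080614, -0.05688228]), 'dq': array([ 1.45655375e-03, -2.74825771e-03,  1.58826030e-03, -3.59279531e-03,
        8.66445330e-05,  1.52755226e-04, -9.62030635e-04]), 'joint_efforts': array([ 1.96215578e-04, -4.94878078e+01, -3.83782033e-01, -3.15212345e+01,
        1.31836371e-02,  7.36352726e-03,  1.07746303e-05]), 'tool_pos': array([ 0.24855262, -0.60007331,  0.23031856]), 'tcp_rot': array([-8.44962170e-04,  9.80771351e-01,  1.95158370e-01, -2.32560835e-04]), 'ft_force': array([-0.35479186, -1.32309191, -0.08328251]), 'moment': array([ 0.02193574, -0.03593264,  0.00510944]), 'finger_force': 0.0, 'finger_gap': 0.08564426989551281}
```

View pics/scene.png

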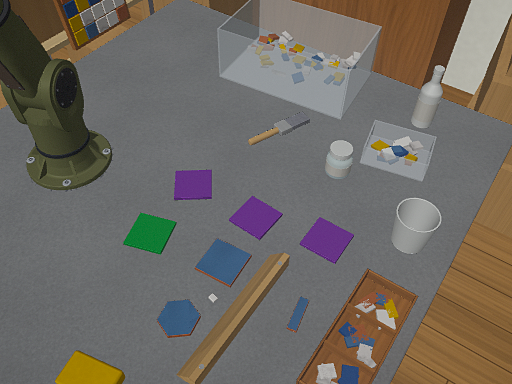

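View pics/side.png

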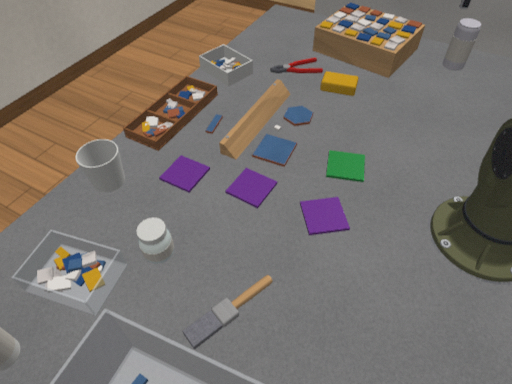

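The scene view shows the blue square at (223,262), the blue hexagon at (179,318), the fence from (285,258) to (185,378) and the jar at (339,160). In the side view the tile is at (275,149), the hexagon at (299,115) and the fence at (255,118).
Things that could be taken for the tile: the blue square (223,262), green (150,232), purple (193,184), (255,217) and (327,240), the blue hexagon (179,318), and the blue strip (298,314). I choose the blue square at (223,262), as it is square, blue and in front of the fence.

Run:
```python
from h import *
z=np.load('first.npz')
P={}
for n,p,d in (('scene',z['a'],z['ad']),('side',z['b'],z['bd'])):
    m=optics.camera_model(n); W=world(d,m); hsv=cv2.cvtColor(p,cv2.COLOR_RGB2HSV)
    inb=(W[...,0]>.2)&(W[...,0]<1.1)&(abs(W[...,1])<.6)&(d>0)
    blue=((hsv[...,0]>98)&(hsv[...,0]<118)&(hsv[...,1]>90)&inb).astype(np.uint8)
    k,l,s,c=cv2.connectedComponentsWithStats(blue)
    for i in range(1,k):
        if s[i,4]<250: continue
        w=W[l==i]; rect=cv2.minAreaRect((w[:,:2]*1000).astype(np.float32))
        print(n,c[i].round(),s[i,4],'med',np.median(w,0).round(4),'rect',rect)
    # fence: points by height 34-46 mm & wood color
    wood=(hsv[...,0]>8)&(hsv[...,0]<25)&(hsv[...,1]>70)&inb
    t=wood&(W[...,2]>.034)&(W[...,2]<.046)
    k,l,s,c=cv2.connectedComponentsWithStats(t.astype(np.uint8)); i=1+np.argmax(s[1:,4])
    w=W[l==i]; print(n,'fence top',c[i].round(),s[i,4],np.median(w,0).round(4),cv2.minAreaRect((w[:,:2]*1000).astype(np.float32)))
    rect=cv2.minAreaRect((w[:,:2]*1000).astype(np.float32)); print(cv2.boxPoints(rect).round())
    t=wood&(W[...,2]>.006)&(W[...,2]<.034)
    k,l,s,c=cv2.connectedComponentsWithStats(t.astype(np.uint8))
    for i in range(1,k):
        if s[i,4]>100: print('slope',c[i].round(),s[i,4],cv2.minAreaRect((W[l==i][:,:2]*1000).astype(np.float32)))
    white=(hsv[...,1]<40)&(hsv[...,2]>150)&inb&(W[...,2]>.002)
    k,l,s,c=cv2.connectedComponentsWithStats(white.astype(np.uint8))
    for i in range(1,k):
        if s[i,4]>25: print('white',c[i].round(),s[i,4],np.median(W[l==i],0).round(3))
p=z['a'][210:350,110:300]; cv2.imwrite('pics/crop.png',cv2.cvtColor(cv2.resize(p,None,fx=4,fy=4,interpolation=cv2.INTER_CUBIC),cv2.COLOR_RGB2BGR))
```

```text
scene [223. 261.] 1369 med [ 0.541  -0.0283  0.0081] rect ((539.4964599609375, -27.175148010253906), (92.25141906738281, 95.74810028076172), 5.651337146759033)
scene [298. 313.] 291 med [ 0.7479 -0.0411  0.0072] rect ((747.6326293945312, -39.67299270629883), (18.71666717529297, 79.24641418457031), 10.938542366027832)
scene [178. 317.] 1067 med [ 0.5478 -0.1932  0.0084] rect ((546.7000732421875, -192.3272705078125), (77.01959228515625, 86.00020599365234), 70.39940643310547)
scene [353. 337.] 317 med [ 0.8646 -0.0246  0.0166] rect ((873.8351440429688, -27.29042625427246), (45.8446159362793, 71.52667999267578), 87.1061019897461)
scene [349. 375.] 321 med [ 0.8984 -0.0989  0.0168] rect ((898.060791015625, -99.776123046875), (37.71932601928711, 39.23369216918945), 24.245119094848633)
scene fence top [238. 318.] 1316 [ 0.6594 -0.1361  0.0383] ((657.599365234375, -115.45762634277344), (20.936479568481445, 341.0434265136719), 0.6781013607978821)
[[ 645.   55.]
 [ 649. -286.]
 [ 670. -286.]
 [ 666.   55.]]
slope [263. 136.] 191 ((385.7919921875, 368.6806640625), (97.60140991210938, 20.1662502
[... 2695 characters left out ...]
8968505859375)
white [338.  28.] 42 [ 0.586 -0.575  0.099]
white [393.  43.] 110 [ 0.394 -0.565  0.098]
white [242.  58.] 53 [ 0.807 -0.332  0.052]
white [226.  64.] 119 [ 0.873 -0.307  0.025]
white [197.  94.] 88 [ 0.863 -0.121  0.02 ]
white [171. 103.] 62 [ 0.905 -0.043  0.02 ]
white [156. 121.] 137 [0.896 0.049 0.02 ]
white [ 94. 157.] 164 [0.854 0.304 0.101]
white [152. 232.] 735 [0.608 0.385 0.086]
white [ 31. 253.] 75 [0.803 0.538 0.061]
white [ 88. 241.] 90 [0.722 0.461 0.062]
white [ 90. 258.] 370 [0.709 0.48  0.037]
white [ 61. 282.] 1226 [0.72  0.549 0.036]
white [225. 310.] 193 [0.406 0.433 0.021]
white [177. 345.] 606 [0.393 0.56  0.171]
white [156. 370.] 1083 [0.458 0.582 0.006]
```

View pics/crop.png

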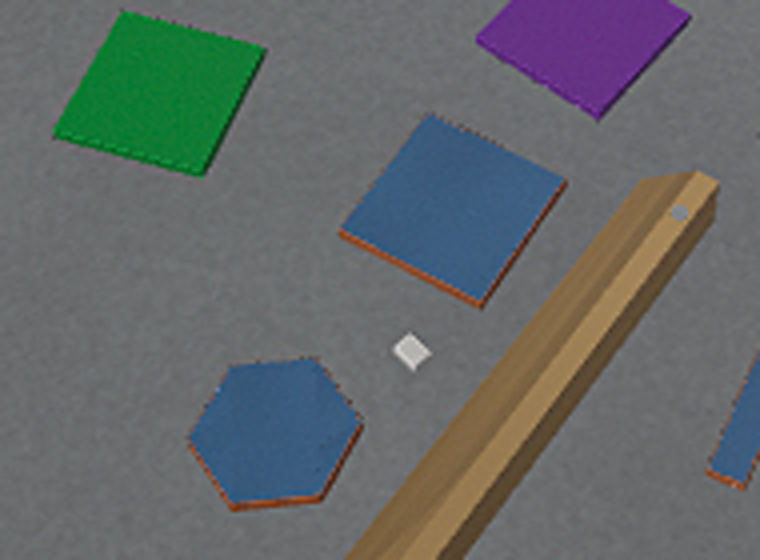

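The close crop confirms it: a blue glazed square at crop (455,210) with a terracotta edge. The fence runs from (680,180) to the lower left, and a small white chip lies at (410,350).

Run:
```python
from h import *
z=np.load('first.npz'); W=world(z['ad'],optics.camera_model('scene'))
for u,v in [(150,232),(193,184),(255,217),(327,240)]:
    # extent via flood of hue
    h=cv2.cvtColor(z['a'],cv2.COLOR_RGB2HSV)[...,:2].astype(int); k=(abs(h[...,0]-h[v,u,0])<8)&(h[...,1]>120)
    n,l=cv2.connectedComponents(k.astype(np.uint8)); w=W[l==l[v,u]]
    print(np.median(w,0).round(3), np.percentile(w,[1,99],axis=0).round(3)[:,:2].tolist())
```

```text
[ 0.351 -0.066  0.008] [[0.296, -0.118], [0.404, -0.01]]
[0.336 0.113 0.008] [[0.279, 0.055], [0.395, 0.172]]
[0.53  0.119 0.008] [[0.482, 0.074], [0.575, 0.169]]
[0.705 0.16  0.008] [[0.657, 0.116], [0.751, 0.211]]
```

step_arm(motion=[[[0.0375,-0.041,0.004],0,0.045],[[0.0375,-0.041,0.004],0,0.045],[[0.0375,-0.041,0.004],0,0.045],[[0.0375,-0.041,0.004],0,0.045],[[0.0375,-0.041,0.004],0,0.045],[[0.0375,-0.041,0.004],0,0.045],[[0.0375,-0.041,0.004],0,0.045],[[0.0375,-0.041,0.004],0,0.045],[[0.0375,-0.041,0.004],0,0.045],[[0.0375,-0.041,0.004],0,0.045]])

```text
time: 1.35
tool_pos: [0.4384, -0.0765, 0.1911]
tcp_rot: [0.0, 0.981, 0.195, -0.0]
ft_force: [1.6, -0.2, -1.1]
finger_gap: 0.0448
finger_force: 0.0
```

step_arm(motion=[[[0,0,0.02],0.13,0.045],[[0,0,0.02],0.13,0.045],[[0,0,0.02],0.12,0.045],[[0.01,-0.0235,0.03],0,0.045],[[0.01,-0.0235,0.03],0,0.045],[[0,0,0.03],0,0.045],[[0,0,0.02],0,0.045],[[0,0,0.012],0,0.045],[[0,0,0.005],0,0.045],[[0,0,0],0,0.045]])

```text
time: 2.6
tool_pos: [0.4579, -0.0311, 0.0045]
tcp_rot: [0.0, 1.0, 0.006, 0.0]
ft_force: [0.7, 1.0, 0.5]
finger_gap: 0.045
finger_force: 0.0
```

step_arm(motion=[[[0,0,0.0035],0,0.045],[[0.008,0,0],0,0.045],[[0.008,0,0],0,0.045],[[0.006,0,0],0,0.045],[[0.006,0,0],0,0.045],[[0.006,0,0],0,0.045],[[0.006,0,0],0,0.045],[[0.006,0,0],0,0.045],[[0.006,0,0],0,0.045],[[0,0,0],0,0.045]])

```text
time: 3.85
tool_pos: [0.509, -0.0304, 0.0005]
tcp_rot: [0.0, 1.0, 0.006, -0.001]
ft_force: [-3.9, -0.4, 1.4]
finger_gap: 0.0448
finger_force: 1.8
```

```bash
cat >> h.py <<'E'
def tile(show=True):
    """blue points nearest the fence half where the tile is, from both cameras: centre, normal, extents"""
    for n in ('scene','side'):
        p,d,m=cap(n); W=world(d,m); h=cv2.cvtColor(p,cv2.COLOR_RGB2HSV)
        k=(h[...,0]>98)&(h[...,0]<118)&(h[...,1]>90)&(d>0)&(W[...,0]>.42)&(W[...,0]<.71)&(abs(W[...,1]+.03)<.09)
        k=cv2.erode(k.astype(np.uint8),np.ones((3,3)))>0
        w=W[k]
        if len(w)<40: print(n,'few',len(w)); continue
        c=w.mean(0); nv=np.linalg.svd(w-c)[2][2]; nv*=np.sign(nv[2])
        print(n,len(w),'c',c.round(3),'n',nv.round(3),'tilt',np.degrees(np.arccos(nv[2])).round(1),'min',np.percentile(w,2,axis=0).round(3),'max',np.percentile(w,98,axis=0).round(3))
E
python3 -c "
from h import *
tile()"
```

```text
scene 1199 c [ 0.57  -0.03   0.008] n [-0.004 -0.001  1.   ] tilt 0.2 min [ 0.529 -0.071  0.004] max [0.61  0.011 0.012]
side 385 c [ 0.577 -0.02   0.011] n [-0.     0.008  1.   ] tilt 0.5 min [ 0.532 -0.062  0.008] max [0.608 0.01  0.013]
```

step_arm(motion=[[[0.006,0,0],0,0.045],[[0.006,0,0],0,0.045],[[0.006,0,0],0,0.045],[[0.006,0,0],0,0.045],[[0.006,0,0],0,0.045],[[0.006,0,0],0,0.045],[[0.006,0,0],0,0.045],[[0.006,0,0],0,0.045],[[0.006,0,0],0,0.045],[[0,0,0],0,0.045]])

```text
time: 5.2
tool_pos: [0.5648, -0.0295, 0.0011]
tcp_rot: [-0.0, 1.0, 0.006, 0.001]
ft_force: [0.4, 0.3, -0.3]
finger_gap: 0.0448
finger_force: 0.0
```

```bash
python3 -c "
from h import *
tile()"
```

```text
scene 885 c [ 0.62  -0.03   0.031] n [-0.5   -0.004  0.866] tilt 30.0 min [ 0.585 -0.07   0.01 ] max [0.653 0.012 0.051]
side 417 c [ 0.629 -0.019  0.038] n [-0.494 -0.009  0.869] tilt 29.6 min [ 0.587 -0.063  0.014] max [0.654 0.011 0.052]
```

step_arm(motion=[[[0.005,0,0],0,0.045],[[0.005,0,0],0,0.045],[[0.005,0,0],0,0.045],[[0.004,0,0],0,0.045],[[0.004,0,0],0,0.045],[[0.003,0,0],0,0.045],[[0,0,0],0,0.045],[[0,0,0],0,0.045]])

```text
time: 6.3
tool_pos: [0.5901, -0.0292, 0.001]
tcp_rot: [0.0, 1.0, 0.006, 0.0]
ft_force: [-0.2, 0.8, 0.6]
finger_gap: 0.0448
finger_force: 0.2
```

```bash
python3 -c "
from h import *
tile()"
```

```text
scene 628 c [ 0.638 -0.031  0.039] n [-0.68  -0.005  0.734] tilt 42.8 min [ 0.61  -0.07   0.012] max [0.666 0.012 0.064]
side 359 c [ 0.648 -0.018  0.049] n [-0.679 -0.016  0.734] tilt 42.8 min [ 0.611 -0.064  0.014] max [0.668 0.012 0.067]
```

step_arm(motion=[[[0.003,0,0],0,0.045],[[0.002,0,0],0,0.045],[[0.002,0,0],0,0.045],[[0,0,0],0,0.045],[[0,0,0],0,0.045]])

```text
time: 7.02
tool_pos: [0.5969, -0.0292, 0.0007]
tcp_rot: [0.0, 1.0, 0.006, 0.0]
ft_force: [-1.2, -0.1, -1.0]
finger_gap: 0.045
finger_force: 0.5
```

```bash
python3 -c "
from h import *
tile()"
```

```text
scene 522 c [ 0.642 -0.03   0.041] n [-0.745 -0.007  0.667] tilt 48.1 min [ 0.616 -0.07   0.012] max [0.665 0.012 0.068]
side 323 c [ 0.652 -0.018  0.054] n [-0.745 -0.011  0.667] tilt 48.2 min [ 0.618 -0.063  0.014] max [0.669 0.012 0.072]
```

step_arm(motion=[[[-0.015,0,0],0,0.045],[[-0.025,0,0],0,0.045],[[0,0,-0.05],0,0.045],[[0,0,-0.05],0,0.045],[[0,0,-0.05],0,0.045],[[0.03,0,0],0,0.045],[[0.04,0,0],0,0.045],[[0.04,0,0],0,0.045],[[0.038,0,0],0,0.045],[[0,0,0],0,0.045]])

```text
time: 8.38
tool_pos: [0.7067, -0.0274, 0.15]
tcp_rot: [-0.001, 1.0, 0.006, 0.001]
ft_force: [0.9, 0.6, -0.1]
finger_gap: 0.0449
finger_force: 0.0
```

```bash
python3 -c "
from h import *
tile()"
```

```text
scene 468 c [ 0.64  -0.034  0.039] n [-0.745 -0.006  0.668] tilt 48.1 min [ 0.616 -0.07   0.013] max [0.666 0.01  0.067]
side 597 c [ 0.643 -0.026  0.043] n [-0.742 -0.012  0.671] tilt 47.9 min [ 0.616 -0.064  0.013] max [0.668 0.011 0.071]
```

step_arm(motion=[[[0,0,0.04],0,0.045],[[0,0,0.04],0,0.045],[[0,0,0.018],0,0.045],[[-0.006,0,0],0,0.045],[[-0.006,0,0],0,0.045],[[-0.003,0,0],0,0.045],[[-0.004,0,-0.002],0,0.045],[[-0.004,0,-0.004],0,0.045],[[-0.004,0,-0.004],0,0.045],[[0,0,0],0,0.045]])

```text
time: 9.72
tool_pos: [0.6775, -0.0282, 0.0633]
tcp_rot: [0.0, 1.0, 0.006, 0.0]
ft_force: [0.8, 0.2, 0.4]
finger_gap: 0.0455
finger_force: 0.5
```

```bash
python3 -c "
from h import *
tile()"
```

```text
scene 95 c [ 0.628 -0.048  0.034] n [-0.838 -0.013  0.545] tilt 57.0 min [ 0.616 -0.069  0.016] max [0.65  0.003 0.066]
side 546 c [ 0.636 -0.027  0.046] n [-0.838 -0.014  0.546] tilt 56.9 min [ 0.614 -0.065  0.014] max [0.657 0.01  0.078]
```

step_arm(motion=[[[-0.006,0,-0.003],0,0.045],[[-0.006,0,-0.002],0,0.045],[[-0.006,0,-0.002],0,0.045],[[-0.006,0,-0.002],0,0.045],[[-0.006,0,-0.001],0,0.045],[[-0.006,0,-0.001],0,0.045],[[-0.006,0,0],0,0.045],[[0,0,0],0,0.045]])

```text
time: 10.82
tool_pos: [0.6351, -0.0288, 0.0737]
tcp_rot: [0.0, 1.0, 0.006, -0.0]
ft_force: [0.3, 0.6, -0.4]
finger_gap: 0.0451
finger_force: 0.0
```

```bash
python3 -c "
from h import *
tile(); cap('side','side2')"
```

```text
scene few 0
side 250 c [ 0.607 -0.029  0.049] n [0.999 0.014 0.043] tilt 87.5 min [ 0.605 -0.064  0.013] max [0.609 0.006 0.081]
```

View pics/side2.png

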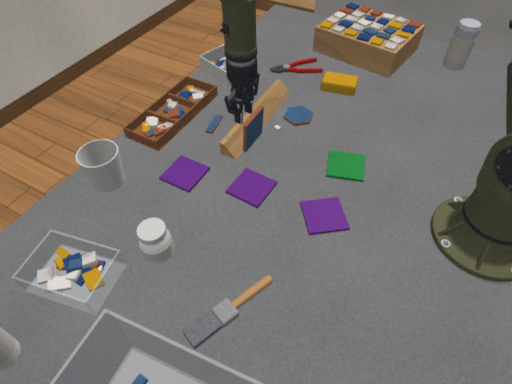

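The side view shows the tile standing upright on its edge at (254,128), with the fingers behind it. Next I push it over.

step_arm(motion=[[[-0.006,0,0],0,0.045],[[-0.006,0,0],0,0.045],[[-0.006,0,0],0,0.045],[[-0.006,0,0],0,0.045],[[-0.006,0,0],0,0.045],[[0,0,0],0,0.045],[[0,0,0],0,0.045],[[0,0,0],0,0.045]])

```text
time: 11.98
tool_pos: [0.6059, -0.0291, 0.0738]
tcp_rot: [0.0, 1.0, 0.006, 0.0]
ft_force: [0.8, 0.3, -1.0]
finger_gap: 0.0453
finger_force: 0.0
```

```bash
python3 -c "
from h import *
tile(); cap('side','side3')"
```

```text
scene few 0
side few 0
```

View pics/side3.png

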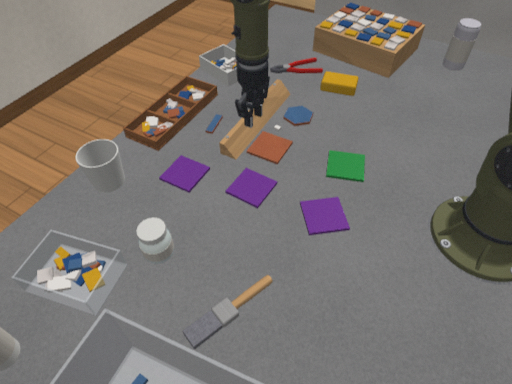

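The tile lies terracotta up at (270,147) in front of the fence. The hexagon at (299,115) and the jar at (153,235) have not moved. I'll raise the arm, check that it lies flat and hand in.

step_arm(motion=[[[0,0,-0.04],0,0.045],[[0,0,-0.05],0,0.045],[[0,0,-0.04],0,0.045],[[0,0,0],0,0.045],[[0,0,0],0,0.045]])

```text
time: 12.75
tool_pos: [0.6053, -0.0291, 0.2032]
tcp_rot: [0.0, 1.0, 0.006, -0.0]
ft_force: [-0.1, -0.1, -0.6]
finger_gap: 0.0449
finger_force: 0.0
```

Run:
```python
from h import *
for n in ('scene','side'):
    p,d,m=cap(n); W=world(d,m); h=cv2.cvtColor(p,cv2.COLOR_RGB2HSV)
    k=((h[...,0]<13)&(h[...,1]>120)&(d>0)&(W[...,0]>.42)&(W[...,0]<.65)&(abs(W[...,1]+.03)<.09)).astype(np.uint8)
    w=W[cv2.erode(k,np.ones((3,3)))>0]; c=w.mean(0); nv=np.linalg.svd(w-c)[2][2]
    print(n,len(w),c.round(3),nv.round(3),np.ptp(w,axis=0).round(3))
```

```text
scene 1312 [ 0.559 -0.033  0.008] [ 0.002 -0.004 -1.   ] [0.091 0.092 0.011]
side 635 [ 0.555 -0.023  0.011] [ 0.002 -0.003 -1.   ] [0.088 0.088 0.009]
```

```bash
python3 -c "
from h import *
print(workorder.sign_off())"
```

```text
the job is handed in; nothing more can be done
None
```

The square tile was leaned on the fence slope at 48°, tipped over and now lies flat, glaze down, about 60 mm in front of the fence; the hexagonal tile and jar look unmoved, and the job was handed in at about 13 s, with no verdict returned.

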